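# Set the forge's air gate on its half-blast catch and start the blower

## Task

Get the forge ready for a half blast: push the sprung slide of the green air gate in by its red push plate until the yellow catch has dropped behind the slide's tooth, then let go so that the slide springs back and rests on the catch at its middle position. Then press the green start button on the yellow switch box. Work with the fingertips only: do not touch the catch itself, do not press the red stop button, and leave everything else lying on the bench where it is.

Things in the scene. Friction and masses are not known exactly. Their poses are not given: they have to be found in the camera images.
- gate: green air gate fixed to the bench, place and heading vary: housing 140 x 50 x 85 mm high, origin at the centre of its underside; its x is level, the way the slide is pushed in; z up. A 68 mm duct leaves at +y and -y and bends into the bench within 114 mm. On top: the slide's steel bar with a brass tooth, catch cheeks (to 124 mm, at x = -45 mm), brass stop pin (to 119 mm, at x = 46 mm)
- gate_slide (a joint): slide travel along the gate's +x, m. 0 is sprung out (start), end stop 0.055. The catch drops behind the tooth at 0.030: push to 0.036 or more and let go, and it springs back onto the catch at about 0.030 (half blast). Let go earlier it returns to 0 and can be pushed again. Spring about 5 N at 0, 8.5 N at 0.030, 11.5 N at 0.055
- gate_push (a point): centre of the outer face of the red push plate on the slide's front end; moves with the slide; at travel 0 it lies 165 mm before the gate's origin. The plate is upright, square to the gate's x, 56 mm wide, 56 mm high, 8 mm thick, from 66 to 122 mm above the bench. Within 60 mm before it nothing stands higher than 30 mm. A thin blade runs behind it to the housing
- gate_catch: yellow catch, a sprung pawl 14 mm wide and 46 mm long on top of the gate; origin on its pivot, 118 mm above the bench and 45 mm before the gate's origin; it points along the gate's x and down. The slide's tooth lifts it; do not touch it
- catch_tip (a point): middle of the catch's nose (8 mm round), over the bar 3 mm before the gate's origin; 100 mm above the bench when the catch is down, 108 mm while the tooth is passing under it.
- switchbox: the blower's switch box, fixed: yellow with a grey top, 100 x 170 x 50 mm high (its x, y, z), origin at the centre of its underside. The two buttons stand on top, 42 mm to either side of the middle along its y; which of them is on which side differs from run to run.
- start_top (a point): centre of the top of the green start button, 72 mm above the bench; button 36 mm across, standing 10 mm proud of a black collar 52 mm across.
- start (a joint): travel of the green start button, m: 0 up, 0.006 fully down (5 N). It springs up again. Pressed counts from 0.004.
- stop_top (a point): centre of the top of the red stop button, same size and height as the green one. Not to be pressed.
- stop (a joint): travel of the red stop button, m: 0 up, 0.006 fully down.
- hammer: bystander: hammer 280 mm long, 26 mm high, lying between the robot and the work; origin on the underside, middle of its length, handle to its -x
- flux_jar: bystander: closed jar, 60 mm across, 90 mm high, origin at the centre of its underside
- billet: bystander: rust-brown steel bar 120 x 30 x 12 mm, origin at the centre of its underside
- billet2: bystander: bright steel bar 110 x 25 x 15 mm, origin at the centre of its underside
- mug: bystander: blue mug, 76 mm across, 90 mm high, handle at its +y, origin at the centre of its underside
- punch: bystander: steel punch standing upright, 32 mm across, 75 mm high, origin at the centre of its underside
- brush: bystander: brush 200 mm long, 20 mm high, lying along its x, origin on the underside, middle of its length

How it is judged:
On the way, in this order (a step that is already met when the one before it is completed fails the run):
1. the slide is pushed in past its catch (value of joint gate_slide above 0.034 m and z of catch_tip in the frame of gate below 0.104 m), for 0.05 s.
2. let go, the slide rests on the dropped catch at mid position (value of joint gate_slide between 0.026 and 0.034 m and z of catch_tip in the frame of gate below 0.104 m and contact force between anything else and the fingers below 0.5 N), for 0.2 s.
3. the green start button is pressed (value of joint start above 0.004 m), for 0.05 s.
At the end, for the whole second after the job is handed in: the slide rests on the dropped catch at mid travel (26 to 34 mm, still), the green button was pressed after that and both buttons are up again, the bystanders lie within 25 mm of where they were (value of joint gate_slide between 0.026 and 0.034 m and z of catch_tip in the frame of gate below 0.104 m and velocity of joint gate_slide between -0.005 and 0.005 m/s and value of joint each of start, stop below 0.002 m and distance of each of hammer, flux_jar, billet, billet2, mug, punch, brush from where it was at the start of the episode below 0.025 m); the robot touches nothing.
It fails at once if the red stop button is pressed (value of joint stop above 0.003 m).
It fails at once if the catch is touched (contact force between any of the fingers, the arm and gate_catch above 0.5 N).
It fails at once if a bystander is lifted, carried, knocked over or pushed away by more than 25 mm (distance of any of hammer, flux_jar, billet, billet2, mug, punch, brush from where it was at the start of the episode above 0.025 m).
It also fails if it takes over 51 s, if anything falls off the work surface, if the arm or the gripper's body presses on something with over 40 N, if the wrist force passes 120 N, or if a joint passes its speed limit or range.

## Robot

A 6-joint arm with a two-finger parallel gripper is mounted at the origin on the work surface. World frame = base frame: x ahead of the robot, y to its left, z up, the work surface at z = 0. Lengths are in m, angles in rad, forces in N, time in s.
With the tool pointing down it reaches from about 0.375 to 0.9 m from the base axis. Payload 3.1 kg.
Tool frame: the origin (TCP) lies at the very end of the fingers, on their centre line; the grasp point (between the pads) lies 19 mm behind it; y points along the fingers, x is the direction in which the jaws open and shut, and the axes are right-handed (so a half turn about y gives the same grasp; the last joint's range is limited). The gripper opens to 87 mm and grips with 3 to 60 N. Pads are 19 mm wide; open, the fingers measure 117 mm over their backs; the gripper's body (75 mm by 190 mm) begins 51 mm behind the grasp point.
Start: joints at [-1.367, 0.527, 1.433, -0, 1.181, -0.178], TCP at [0.233, -0.58, 0.223] pointing down, gripper open.
Joint ranges: [-3.08, 3.08], [-0.75, 2.2], [0.22, 2.44], [-1.43, 4.57], [0, 2.65], [-2.85, 2.85]. Speed limits (rad/s): [2.79, 2.79, 3.14, 3.14, 3.14, 3.14].

## Interface

Orientations are given as a unit quaternion [x, y, z, w].
In Python, from rig import robot gives the robot as it stands.
- The arm moves only by the shell command python3 -m creep 'ROWS' [FORCE]. ROWS is JSON, a list of rows, each a list of 3 entries, a list of its own where there are three numbers: the shift along the tool's x, y, z in mm, then the turn about the tool's y in rad, then the opening, from 0 (shut) to 1 (fully open). A call has 1 to 8 rows; each row shifts and turns the commanded pose from where the row before left it, along the tool's axes as they then stand; what a row does not reach is not made up. A row lasts 1/10 s, in which the tool goes at most 50 mm and 8.59 degrees, less where a joint would pass 70% of its speed; a pose out of reach is approached as far as the arm can. A call with a gripper value outside its range is refused whole. The fingers move at their own pace and stop on an object; FORCE is the grip in N (left out, the last holds). Time passes only in rows, so rows that do not move let the fingers close. It gives the time, the measured TCP pose, the force and the opening at its end, in the units of the state.
- robot.get_obs(): the state, without advancing time (a new reading comes with each control period).
- robot.camera(name): name is "scene" or "top" or "wrist"; returns a dict with "pixels" (400x640x3 uint8, red, green, blue), "fx", "fy", "cx", "cy" (pixels), "position" and "rotation" of the camera in the world. Camera axes: x right, y up, looking along -z (the intrinsics and any distortion apply to the point x, -y, -z); pixel columns grow to the right and rows downward; lengths in m; the calibration is good to about 2 mm. The wrist camera is an equidistant fisheye: a pixel r from the principal point sees the ray r / f radians off the axis. A picture is of the moment at which its call begins. There is no depth.
- robot.hand_in(): hands the job in, once; it reports no verdict.
The state is a dict: "time": time; "q": joint angles; "joint_velocities": joint speeds; "joint_torque": joint torques, N m; "position": TCP position; "tool_rot": TCP orientation; "ft_force": force on the tool from outside, world axes, zero at the start; "moment": the same for the moment, N m; "grip_width": finger opening in m.
Only numpy, scipy, OpenCV 4.12 (cv2) and the standard library are available. Lean on these libraries where they do the work, as an engineer would, in place of code of your own. Each camera call takes 0.05 s, during which the arm holds its last target.

## Working session

There is one attempt and no reset: what is moved stays moved. The work goes in short steps, Python scripts to look and compute and a shell command to move; the robot and the scene stay as the last step left them, time stands still between calls to the robot, and variables do not carry over. Pictures are saved under pics/ and viewed, and the job is handed in when it is done.

```bash
ls; mkdir -p pics; python3 - <<'E'
from rig import robot
import cv2
print(robot.get_obs())
for n in ["scene","top","wrist"]:
    c=robot.camera(n); cv2.imwrite(f"pics/{n}0.png",c["pixels"][:,:,::-1])
    print(n,{k:v for k,v in c.items() if k!="pixels"})
E
```

```text
pics
{'time': 0.0, 'q': array([-1.36653598e+00,  5.28404290e-01,  1.43388276e+00,  1.99758058e-05,
        1.18136207e+00, -1.78474079e-01]), 'joint_velocities': array([-0.00145314, -0.00126891,  0.00113885,  0.0016834 , -0.00075451,
       -0.00034402]), 'joint_torque': array([ 2.66355328e-04, -4.40044105e+01, -1.76593941e+01,  6.31426298e-02,
        5.84447093e-02, -1.88136701e-04]), 'position': array([ 0.23331316, -0.5790551 ,  0.22161584]), 'tool_rot': array([-0.58545928,  0.39629005, -0.39525777,  0.58648352]), 'ft_force': array([0.67623005, 0.16425076, 0.54389351]), 'moment': array([-0.00863322,  0.02028593, -0.00897012]), 'grip_width': 0.0868154700203763}
scene {'fx': 401.0036886662443, 'fy': 401.0036886662443, 'cx': 316.5874085740625, 'cy': 199.32303753612865, 'position': array([ 1.39496171, -0.31739288,  0.93728033]), 'rotation': array([0.31861109, 0.23328681, 0.52183707, 0.75614173])}
top {'fx': 492.55792479142553, 'fy': 492.55792479142553, 'cx': 318.6652103562317, 'cy': 198.98440501130872, 'position': array([ 0.47734539, -0.03388579,  1.45242821]), 'rotation': array([ 0.02813083, -0.02995979, -0.69921319,  0.71373103])}
wrist {'fx': 309.70691628693146, 'fy': 309.70691628693146, 'cx': 321.81109686110625, 'cy': 192.93162435934377, 'position': array([ 0.29697017, -0.55444864,  0.38465544]), 'rotation': array([-0.10300785,  0.07080378, -0.55529301,  0.82220793])}
```

View pics/scene0.png

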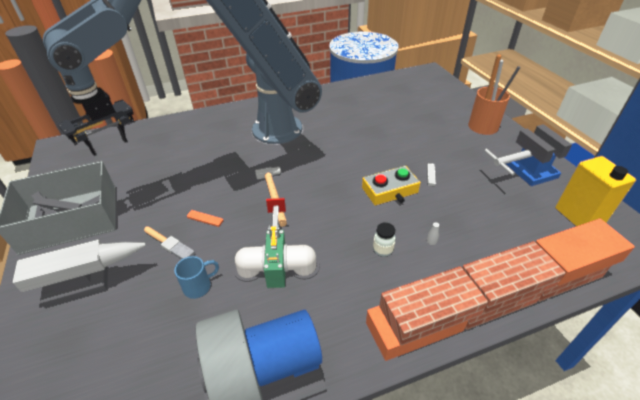

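View pics/top0.png

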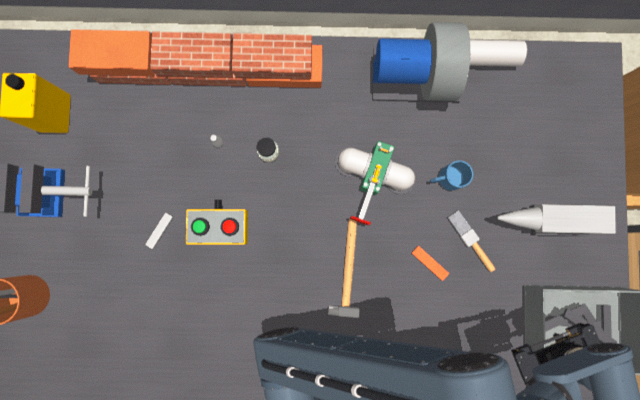

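View pics/wrist0.png

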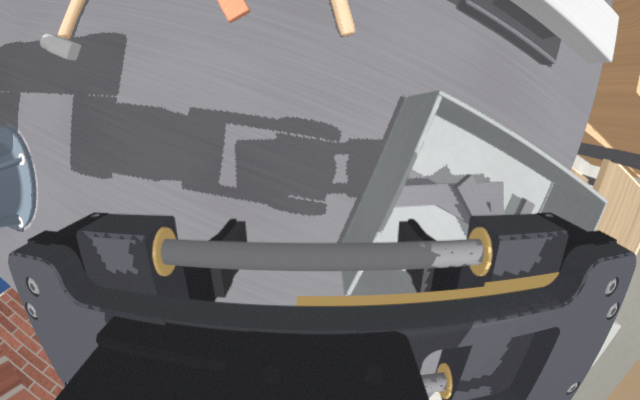

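The top view shows the gate at about (378,165), its push plate at (360,221), the green button at (200,227), the red one at (230,227), and the hammer handle just before the plate. I'll enlarge these for measuring.

```bash
cat > h.py <<'E'
import numpy as np
from scipy.spatial.transform import Rotation as R
from rig import robot
CAL={'top':dict(f=492.55792479142553,cx=318.6652103562317,cy=198.98440501130872,p=[0.47734539,-0.03388579,1.45242821],q=[0.02813083,-0.02995979,-0.69921319,0.71373103]),
'scene':dict(f=401.0036886662443,cx=316.5874085740625,cy=199.32303753612865,p=[1.39496171,-0.31739288,0.93728033],q=[0.31861109,0.23328681,0.52183707,0.75614173])}
def ray(cam,u,v):
    c=CAL[cam]; d=np.array([(u-c['cx'])/c['f'],-(v-c['cy'])/c['f'],-1])
    return np.array(c['p']),R.from_quat(c['q']).apply(d)
def atz(cam,u,v,z):
    p,d=ray(cam,u,v); return p+d*(z-p[2])/d[2]
def proj(cam,X):
    c=CAL[cam]; x=R.from_quat(c['q']).inv().apply(np.array(X)-c['p'])
    return c['cx']+c['f']*x[...,0]/-x[...,2], c['cy']-c['f']*x[...,1]/-x[...,2]
E
python3 - <<'E'
import cv2
t=cv2.imread('pics/top0.png'); s=cv2.imread('pics/scene0.png')
f=lambda im,x,y,w,h,k,n:cv2.imwrite(n,cv2.resize(im[y:y+h,x:x+w],None,fx=k,fy=k,interpolation=cv2.INTER_CUBIC))
f(t,330,130,100,100,6,'pics/tg.png'); f(t,180,195,75,55,8,'pics/ts.png'); f(s,225,180,100,110,5,'pics/sg.png')
E
```

```text
(no output)
```

View pics/tg.png

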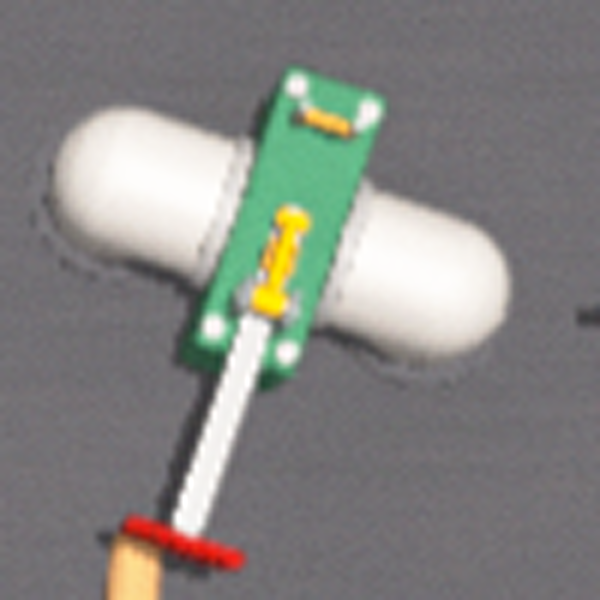

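View pics/ts.png

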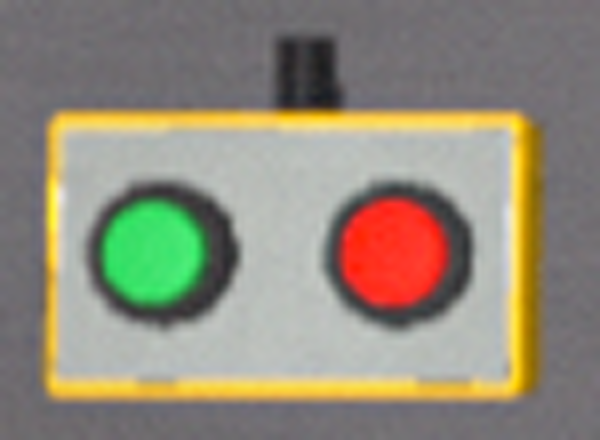

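View pics/sg.png

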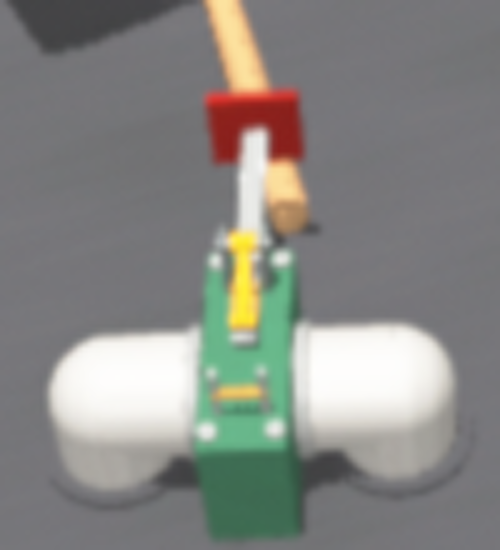

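```bash
python3 - <<'E'
from h import *
from scipy.optimize import least_squares
T=lambda a,b:(330+a/6-.42,130+b/6-.42)
pts=[('top',*T(270,298),-45,0,.124),('top',*T(328,122),46,0,.117),('top',*T(188,538),-161,0,.122),('top',*T(127,522),-161,28,.122),('top',*T(245,557),-161,-28,.122),('top',*T(287,67),70,25,.085),('top',*T(385,97),70,-25,.085)]
S=lambda a,b:(225+a/5-.4,180+b/5-.4)
pts+=[('scene',*S(207,96),-157,-28,.122),('scene',*S(300,92),-157,28,.122),('scene',*S(215,163),-157,-28,.066),('scene',*S(302,160),-157,28,.066),('scene',*S(197,450),70,-25,.085),('scene',*S(301,448),70,25,.085)]
def r(p):
    o=[]
    c,s=np.cos(p[2]),np.sin(p[2])
    for cam,u,v,x,y,z in pts:
        x/=1000;y/=1000
        a,b=proj(cam,np.array([p[0]+c*x-s*y,p[1]+s*x+c*y,z])); o+=[a-u,b-v]
    return np.array(o)
f=least_squares(r,[.55,-.15,-.3],loss='soft_l1'); print(f.x,r(f.x).reshape(-1,2).round(1).tolist())
x,y,t=f.x; d=np.array([np.cos(t),np.sin(t)])
print('push',np.array([x,y])-.165*d,'dir',d)
B=lambda a,b:(180+a/8-.44,195+b/8-.44)
print('green',atz('top',*B(152,252),.072),'red',atz('top',*B(393,252),.072))
print('green scene',atz('scene',403,172.5,.072),'red',atz('scene',380.5,179.5,.072))
for n,u,v in [('jar',267,149),('punch',214,139),('mug',458,174)]: print(n,atz('top',u,v,.08))
print('hammerhandle end', atz('top',353,222,.02),'head',atz('top',344,311,.02))
o=robot.get_obs(); M=R.from_quat(o['tool_rot']).as_matrix(); print(o['position'],M.round(3))
E
```

```text
[ 0.68593865 -0.19873626 -0.31073234] [[-0.7, 0.2], [-0.2, -1.3], [-0.7, 0.6], [-0.4, -0.1], [-0.4, 0.8], [-0.7, -0.9], [-0.1, -0.1], [-0.9, 0.7], [-0.6, 0.7], [-0.5, 0.6], [0.4, 0.4], [-0.6, -0.2], [-2.2, -0.7]]
push [ 0.52884052 -0.14828652] dir [ 0.95210991 -0.30575598]
green [0.50814717 0.29802439 0.072     ] red [0.50987347 0.21383268 0.072     ]
green scene [0.51690157 0.29708998 0.072     ] red [0.52143122 0.21101261 0.072     ]
jar [0.72871687 0.11217921 0.08      ]
punch [0.7541138  0.26248716 0.08      ]
mug [ 0.66894723 -0.42632846  0.08      ]
hammerhandle end [ 0.5302889  -0.13756608  0.02      ] head [ 0.27492734 -0.11552445  0.02      ]
[ 0.23335752 -0.57916766  0.22178499] [[ 0.374 -0.     0.928]
 [-0.928  0.002  0.374]
 [-0.002 -1.     0.   ]]
```

The pose fit agrees to about 1 px. The push point is at (0.529, -0.148), heading -17.8°, and green is at about (0.51, 0.298). First I'll turn the tool's z onto the gate's x and shut the fingers.

```bash
python3 -m creep '[[[0,0,0],0.139,0],[[0,0,0],0.139,0],[[0,0,0],0.139,0],[[0,0,0],0.139,0],[[0,0,0],0.137,0],[[0,0,0],0,0],[[0,0,0],0,0]]' 20
python3 -m creep '[[[-40,0,12],0,0],[[-40,0,12],0,0],[[-40,0,12],0,0],[[-40,0,12],0,0],[[-40,0,12],0,0],[[-40,0,12],0,0],[[0,0,0],0,0]]'
cat > st.py <<'E'
from h import *
o=robot.get_obs(); M=R.from_quat(o['tool_rot']).as_matrix(); print(o['time'],o['position'],'F',o['ft_force'].round(2),o['grip_width']); print(M.round(3).tolist())
import sys
t=np.array(eval(sys.argv[1])); print('shift mm',(M.T@(t-o['position'])*1000).round(1),'turn',np.arctan2(M[1,2],M[0,2])+0.3107)
E
python3 st.py [.481,-.133,.085]
```

```text
time: 0.85
position: [0.2334, -0.5795, 0.2223]
tool_rot: [-0.417, 0.571, -0.57, 0.418]
ft_force: [0.4, -0.2, -0.2]
grip_width: 0.0391
time: 1.55
position: [0.377, -0.3681, 0.2224]
tool_rot: [-0.418, 0.571, -0.569, 0.42]
ft_force: [-0.3, -1.1, 0.3]
grip_width: 0.0004
1.55 [ 0.3769511  -0.36813609  0.22240609] F [-0.29 -1.09  0.28] 0.0004330214655271673
[[-0.298, -0.0, 0.955], [-0.955, 0.004, -0.298], [-0.003, -1.0, -0.001]]
shift mm [-255.   138.2   29.5] turn 0.008199331316712577
```

```bash
python3 -m creep '[[[-40,0,4],0.008,0],[[-40,0,4],0,0],[[-40,0,4],0,0],[[-40,0,4],0,0],[[-40,0,4],0,0],[[-40,0,4],0,0],[[-15,0,4],0,0],[[0,0,0],0,0]]'
python3 -m creep '[[[0,30,0],0,0],[[0,30,0],0,0],[[0,30,0],0,0],[[0,30,0],0,0],[[0,15,0],0,0],[[0,0,0],0,0]]'
python3 st.py [.481,-.133,.085]
python3 - <<'E'
from rig import robot
import cv2
for n,(x,y,w,h) in dict(scene=(200,120,160,130),top=(300,120,140,130),wrist=(0,0,640,400)).items():
    c=robot.camera(n)["pixels"][:,:,::-1][y:y+h,x:x+w]; k=1 if n=='wrist' else 4.5
    cv2.imwrite(f"pics/{n}1.png",cv2.resize(c,None,fx=k,fy=k,interpolation=cv2.INTER_CUBIC))
E
```

```text
time: 2.35
position: [0.4822, -0.1383, 0.2227]
tool_rot: [0.416, -0.572, 0.572, -0.416]
ft_force: [0.4, 0.1, 0.6]
grip_width: 0.0006
time: 2.95
position: [0.4796, -0.1404, 0.0855]
tool_rot: [-0.415, 0.574, -0.572, 0.413]
ft_force: [-0.6, 0.6, 0.4]
grip_width: 0.0003
2.95 [ 0.47964685 -0.14043063  0.08550222] F [-0.58  0.58  0.42] 0.00032607178071301923
[[-0.313, -0.004, 0.95], [-0.95, 0.002, -0.313], [-0.0, -1.0, -0.005]]
shift mm [-7.5  0.5 -1. ] turn -0.007949680208918453
```

View pics/scene1.png

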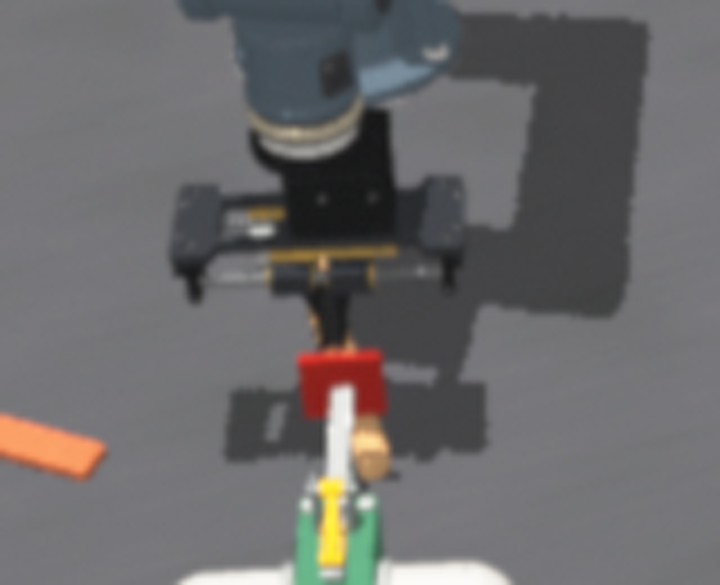

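View pics/wrist1.png

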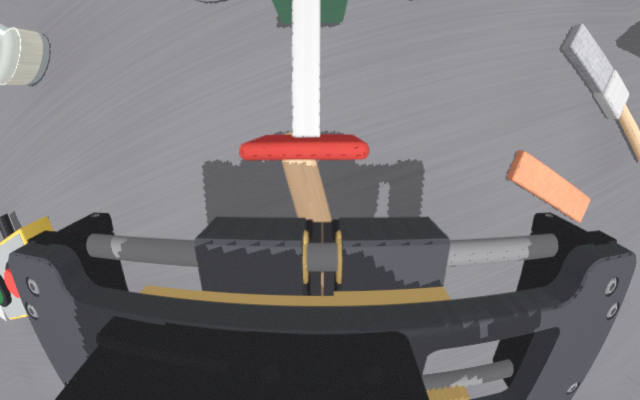

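The fingers stand before the plate, with the plate centre about 17 px left of them in the wrist view (305 against 322). That matches the 7 mm offset, so I'll shift over and approach.

```bash
python3 -m creep '[[[-7,0,0],0,0],[[0,0,10],0,0],[[0,0,10],0,0],[[0,0,10],0,0],[[0,0,10],0,0],[[0,0,5],0,0],[[0,0,5],0,0],[[0,0,0],0,0]]'
python3 st.py [.5288,-.1483,.085]
```

```text
time: 3.9
position: [0.5291, -0.1477, 0.0871]
tool_rot: [-0.416, 0.575, -0.571, 0.413]
ft_force: [-5.8, 0.5, 4.8]
grip_width: 0.0
3.9 [ 0.52905382 -0.14766238  0.08712366] F [-5.75  0.46  4.8 ] 1.8269127279440254e-05
[[-0.312, -0.006, 0.95], [-0.95, 0.002, -0.312], [-0.0, -1.0, -0.006]]
shift mm [ 0.7  2.1 -0. ] turn -0.006975235737982199
```

Contact, at about 6 N, with travel near 9 mm. I'll push in another 35 mm.

```bash
python3 -m creep '[[[0,0,8],0,0],[[0,0,8],0,0],[[0,0,8],0,0],[[0,0,7],0,0],[[0,0,4],0,0],[[0,0,0],0,0],[[0,0,0],0,0]]'
python3 st.py [.5288,-.1483,.085]
python3 - <<'E'
from rig import robot
import cv2
for n,(x,y,w,h) in dict(scene=(200,140,160,140),top=(300,120,140,130)).items():
    c=robot.camera(n)["pixels"][:,:,::-1][y:y+h,x:x+w]; k=4
    cv2.imwrite(f"pics/{n}2.png",cv2.resize(c,None,fx=k,fy=k,interpolation=cv2.INTER_CUBIC))
E
```

```text
time: 4.6
position: [0.5574, -0.156, 0.0851]
tool_rot: [-0.418, 0.578, -0.567, 0.412]
ft_force: [-10.1, 2.4, -0.2]
grip_width: 0.0002
4.6 [ 0.5573855  -0.15601138  0.08514472] F [-10.13   2.44  -0.18] 0.0002433728956834124
[[-0.312, -0.016, 0.95], [-0.95, 0.008, -0.312], [-0.002, -1.0, -0.017]]
shift mm [  1.6   0.7 -29.6] turn -0.0069706000268688895
```

View pics/scene2.png

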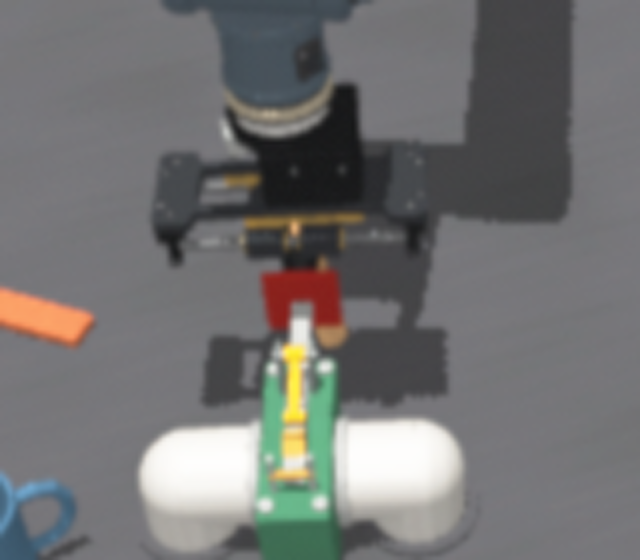

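The tooth appears past the nose and the force is 10.4 N, so travel is about 39-40 mm. I'll go a little further for margin, then back off.

```bash
python3 -m creep '[[[0,0,4],0,0],[[0,0,2],0,0],[[0,0,0],0,0],[[0,0,0],0,0]]'
python3 st.py [.5288,-.1483,.085]
python3 -m creep '[[[0,0,-6],0,0],[[0,0,-6],0,0],[[0,0,-6],0,0],[[0,0,-10],0,0],[[0,0,-10],0,0],[[0,0,-10],0,0],[[0,0,-10],0,0],[[0,0,-10],0,0]]'
python3 -m creep '[[[0,0,0],0,0],[[0,0,0],0,0],[[0,0,0],0,0]]'
python3 - <<'E'
from rig import robot
import cv2
for n,(x,y,w,h) in dict(scene=(225,180,100,110),top=(300,120,140,130),wrist=(0,0,640,400)).items():
    c=robot.camera(n)["pixels"][:,:,::-1][y:y+h,x:x+w]; k=1 if n=='wrist' else 5 if n=='scene' else 4
    cv2.imwrite(f"pics/{n}3.png",cv2.resize(c,None,fx=k,fy=k,interpolation=cv2.INTER_CUBIC))
E
python3 st.py [.51,.298,.16]
```

```text
time: 5.1
position: [0.5634, -0.158, 0.0851]
tool_rot: [-0.418, 0.578, -0.567, 0.412]
ft_force: [-10.5, 4.3, -0.0]
grip_width: 0.0005
5.1 [ 0.56342544 -0.1579958   0.0851183 ] F [-10.51   4.26  -0.04] 0.0004622929114982587
[[-0.312, -0.016, 0.95], [-0.95, 0.007, -0.312], [-0.002, -1.0, -0.017]]
shift mm [  1.6   0.7 -35.9] turn -0.00672838095817907
time: 5.9
position: [0.5049, -0.1401, 0.0878]
tool_rot: [0.414, -0.573, 0.573, -0.415]
ft_force: [-0.4, -0.4, 0.2]
grip_width: 0.0005
time: 6.2
position: [0.5062, -0.1406, 0.0878]
tool_rot: [0.414, -0.572, 0.573, -0.415]
ft_force: [-0.3, 0.2, 0.3]
grip_width: 0.0004
6.35 [ 0.50590324 -0.14037301  0.08757081] F [-0.16 -0.53  0.2 ] 0.0008771450948856002
[[-0.313, 0.001, 0.95], [-0.95, -0.0, -0.313], [0.0, -1.0, 0.001]]
shift mm [-417.6  -72.6 -133.2] turn -0.007537999304840448
```

View pics/scene3.png

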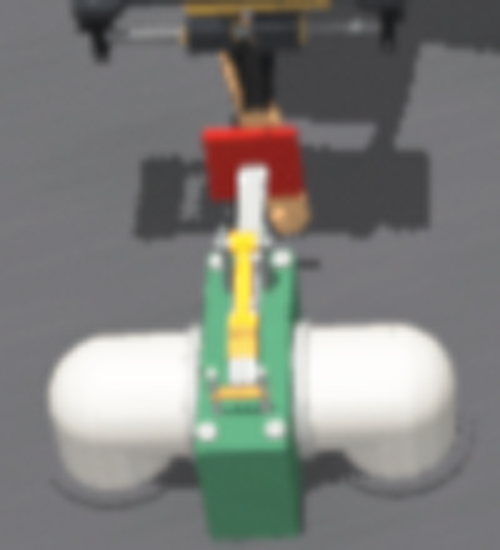

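View pics/wrist3.png

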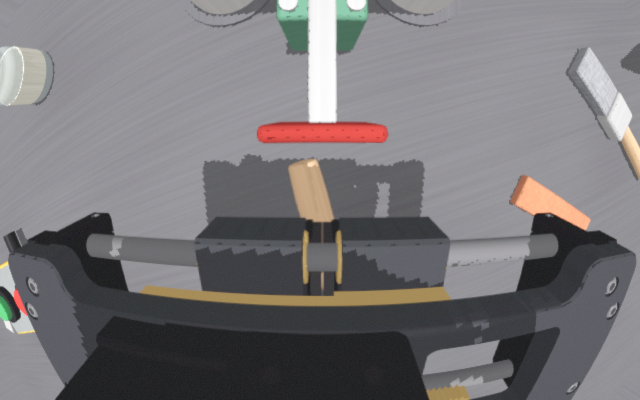

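The slide came back to a mid position: the plate's top edge in the scene crop moved from row 94 to row 130. I'll work out the travel, then rise and cross to the green button.

```bash
python3 - <<'E'
from h import *
t=-.3107;d=np.array([np.cos(t),np.sin(t)]);g=np.array([.68594,-.19874])
for s in (0,.025,.03,.035,.045):
    X=[*(g+d*(-.157+s)),.122];u,v=proj('scene',X);print(s,(u-225+.4)*5,(v-180+.4)*5)
E
python3 -m creep '[[[0,-25,0],0,0],[[0,-25,0],0,0],[[0,-25,0],0,0],[[-40,-15,-12],0,0],[[-40,0,-13],0,0],[[-40,0,-13],0,0],[[-40,0,-13],0,0],[[-40,0,-13],0,0]]'
python3 -m creep '[[[-40,0,-13],0,0],[[-40,0,-13],0,0],[[-40,0,-13],0,0],[[-40,0,-13],0,0],[[-40,0,-13],0,0],[[0,0,0],0,0],[[0,0,0],0,0]]'
python3 st.py [.511,.298,.14]
python3 - <<'E'
from rig import robot
import cv2
for n,(x,y,w,h) in dict(scene=(340,140,100,80),wrist=(0,0,640,400)).items():
    c=robot.camera(n)["pixels"][:,:,::-1][y:y+h,x:x+w]; k=1 if n=='wrist' else 6
    cv2.imwrite(f"pics/{n}4.png",cv2.resize(c,None,fx=k,fy=k,interpolation=cv2.INTER_CUBIC))
s=cv2.imread('pics/scene0.png')[150:210,350:430]
cv2.imwrite('pics/sb.png',cv2.resize(s,None,fx=8,fy=8,interpolation=cv2.INTER_CUBIC))
E
```

```text
0 249.70496488321982 97.59131771713439
0.025 248.2992254407436 126.9836482305389
0.03 248.01283638950292 132.97170077792725
0.035 247.7246621688799 138.99707908209092
0.045 247.142891034954 151.16121770893824
time: 7.15
position: [0.5073, 0.0714, 0.1777]
tool_rot: [0.414, -0.573, 0.573, -0.415]
ft_force: [0.9, 0.4, 0.9]
grip_width: 0.0006
time: 7.85
position: [0.5076, 0.2809, 0.1772]
tool_rot: [0.415, -0.572, 0.572, -0.415]
ft_force: [-1.2, 0.5, 0.1]
grip_width: 0.0002
7.85 [0.5076142  0.28086222 0.17722721] F [-1.19  0.47  0.08] 0.00018811152820007876
[[-0.31, -0.0, 0.951], [-0.951, -0.001, -0.31], [0.001, -1.0, -0.0]]
shift mm [-17.4  37.2  -2.1] turn -0.004914417677126692
```

View pics/wrist4.png

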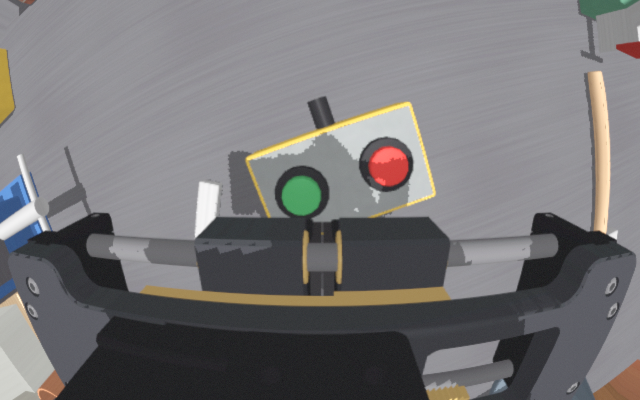

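View pics/sb.png

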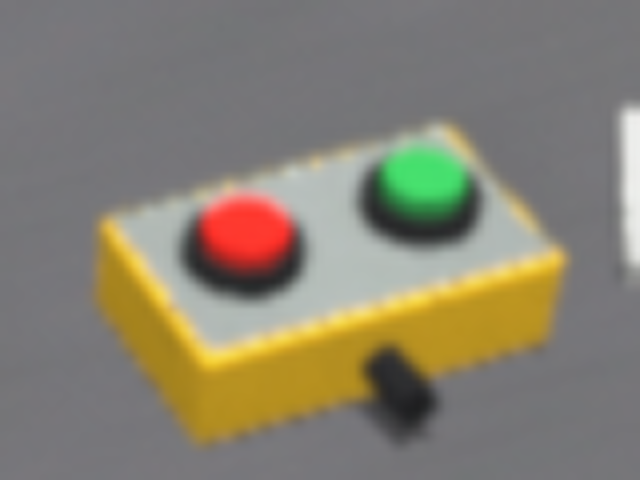

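The plate shows about 30 mm of travel. The wrist view shows green at (302,195) and red at (387,165), and the scene crop puts green at (427,178). I'll cross-check the green position with those views.

```bash
python3 - <<'E'
from h import *
print(atz('scene',402.9,171.8,.072))
c=robot.camera('wrist')
for u,v in ((302,195),(387,165)):
    a,b=u-c['cx'],v-c['cy'];r=np.hypot(a,b);th=r/c['fx']
    d=R.from_quat(c['rotation']).apply([np.sin(th)*a/r,-np.sin(th)*b/r,-np.cos(th)]);p=c['position'];print(p+d*(.072-p[2])/d[2])
E
python3 st.py [.511,.298,.09]
```

```text
[0.5135433 0.2985835 0.072    ]
[0.51120536 0.29671788 0.072     ]
[0.5136088  0.21615766 0.072     ]
8.0 [0.50796278 0.27883253 0.17736317] F [-0.6  -0.06  0.8 ] 0.0003902177747508814
[[-0.314, -0.001, 0.949], [-0.949, -0.001, -0.314], [0.001, -1.0, -0.001]]
shift mm [-19.2  87.3  -3.1] turn -0.008946985263993013
```

All three views agree at about (0.511, 0.298). I'll go over the button and down to just above it.

```bash
python3 -m creep '[[[-18,0,-2],0,0],[[0,25,0],0,0],[[0,25,0],0,0],[[0,25,0],0,0],[[0,12,0],0,0],[[0,0,0],0,0],[[0,0,0],0,0]]'
python3 st.py [.511,.298,.066]
```

```text
time: 8.7
position: [0.5125, 0.2973, 0.0911]
tool_rot: [0.414, -0.573, 0.573, -0.414]
ft_force: [-0.4, 0.1, 0.1]
grip_width: 0.0001
8.7 [0.51249546 0.29734515 0.09110265] F [-0.42  0.06  0.14] 8.314151375557699e-05
[[-0.314, 0.001, 0.949], [-0.949, 0.0, -0.314], [-0.0, -1.0, 0.001]]
shift mm [-0.1 25.1 -1.6] turn -0.008652137619058198
```

```bash
python3 -m creep '[[[0,10,0],0,0],[[0,7,0],0,0],[[0,4,0],0,0],[[0,3,0],0,0],[[0,2,0],0,0],[[0,0,0],0,0],[[0,0,0],0,0]]'
python3 st.py [.511,.298,.066]
```

```text
time: 9.4
position: [0.512, 0.2979, 0.0663]
tool_rot: [0.414, -0.573, 0.573, -0.415]
ft_force: [-2.2, -1.5, 10.9]
grip_width: 0.0007
9.4 [0.51204677 0.29790437 0.06630495] F [-2.25 -1.55 10.93] 0.0007074951363537324
[[-0.312, 0.001, 0.95], [-0.95, 0.0, -0.312], [-0.0, -1.0, 0.001]]
shift mm [ 0.2  0.3 -1. ] turn -0.00706351584497239
```

11 N with the tip at 66 mm means the button is fully down. I'll retract and check.

```bash
python3 -m creep '[[[0,-15,0],0,0],[[0,-25,0],0,0],[[0,-30,0],0,0],[[0,-30,0],0,0],[[0,-20,0],0,0],[[0,0,0],0,0],[[0,0,0],0,0],[[0,0,0],0,0]]'
python3 -m creep '[[[0,0,-30],0,0],[[0,0,-30],0,0],[[0,0,0],0,0],[[0,0,0],0,0],[[0,0,0],0,0]]'
python3 - <<'E'
from rig import robot
import cv2
c=robot.camera('scene')["pixels"][:,:,::-1]
cv2.imwrite("pics/s5.png",cv2.resize(c[140:300,140:460],None,fx=2.5,fy=2.5,interpolation=cv2.INTER_CUBIC))
cv2.imwrite("pics/sg5.png",cv2.resize(c[180:290,225:325],None,fx=5,fy=5,interpolation=cv2.INTER_CUBIC))
cv2.imwrite("pics/t5.png",robot.camera('top')["pixels"][:,:,::-1])
E
```

```text
time: 10.2
position: [0.5106, 0.2975, 0.183]
tool_rot: [-0.416, 0.573, -0.573, 0.413]
ft_force: [-1.2, 0.4, -0.1]
grip_width: 0.0004
time: 10.7
position: [0.4555, 0.3165, 0.1839]
tool_rot: [0.414, -0.573, 0.573, -0.414]
ft_force: [1.0, -0.2, -0.2]
grip_width: 0.0005
```

View pics/s5.png

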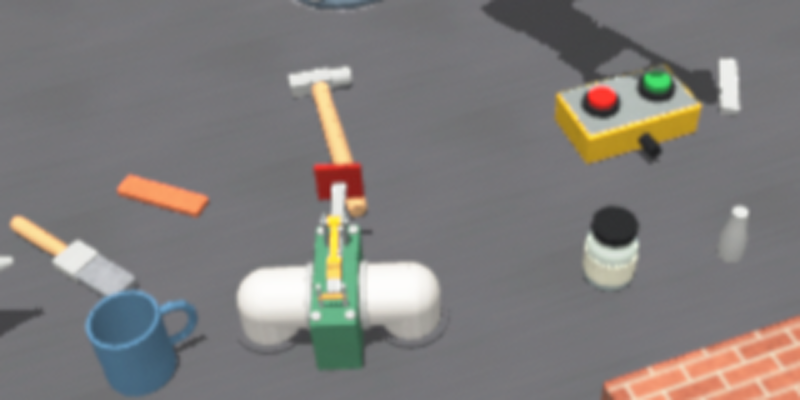

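View pics/sg5.png

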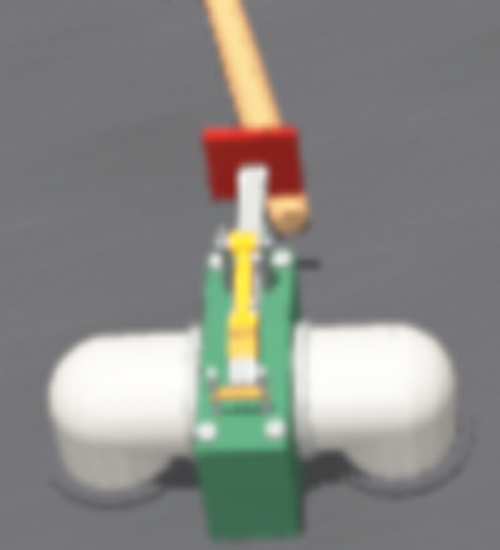

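View pics/t5.png

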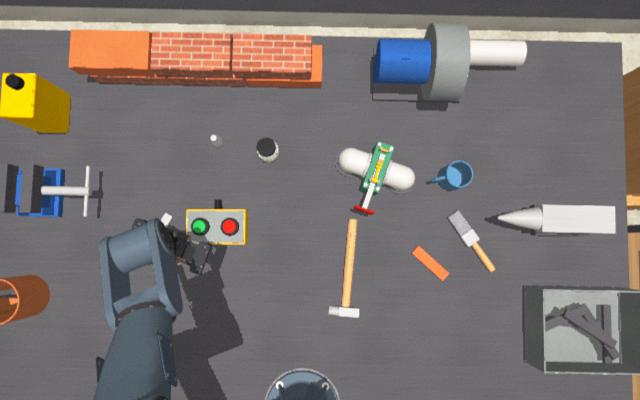

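The slide is still at mid travel (plate edge at row 130 in the crop), both buttons are up, the bystanders have not moved in the images, and the gripper is clear. I'll hand in.

```bash
python3 -c "
from rig import robot
print(robot.hand_in())"
```

```text
the job is handed in; nothing more can be done
None
```

I pushed the red plate in to about 45 mm with the shut fingertips and let go, and the slide sprang back and stayed at mid travel. I then pressed the green start button fully down, with the tip at 66 mm and 11 N on the tool, and pulled the arm clear. I handed the job in with the robot's clock near 11 s; it reports no verdict.

- **Slide:** the last pictures put it at roughly 28–30 mm, unchanged before and after the button press. That fits resting on the catch, but I read it only from the plate's position. The catch's height was not measured directly.
- **Buttons and bystanders:** both buttons looked up again, and the bystanders looked unmoved. The billet lying left of the switch box was partly hidden by the arm in the top view, but showed in place in the scene view.
- **Disagreements:** the camera views of the green button differed by a few millimetres (x from 508 to 514 mm). The arm also lagged a few millimetres under the spring load, so I added a little extra push. No check failed.

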